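Raise the test booth's sash to its stop and bolt it up

ROBOT

A 6-joint arm with a two-finger parallel gripper is mounted at the origin on a cart in front of the work surface, level with it; the furniture and walls round the work are solid. World frame = base frame: x ahead of the robot, y to its left, z up, the work surface at z = 0. Lengths are in m, angles in rad, forces in N, time in s.
With the tool pointing down it reaches from about 0.35 to 0.775 m from the base axis. Payload 7.3 kg.
Tool frame: the origin (TCP) lies between the finger pads; the fingertips stand 17 mm ahead of it and the grasp point (between the pads) lies 2 mm behind it; z points along the fingers, y is the direction in which the jaws open and shut (so a half turn about z gives the same grasp; the last joint's range is limited). The gripper opens to 92 mm and grips with 3 to 60 N. Pads are 19 mm wide; open, the fingers measure 130 mm over their backs; the gripper's body (75 mm by 190 mm) begins 47 mm behind the grasp point.
Start: joints at [1.051, 0.342, 1.524, -0, 1.275, -0.146], TCP at [0.192, 0.489, 0.244] pointing down, gripper open.
Joint ranges: [-2.53, 2.53], [-0.77, 2.02], [0.04, 2.7], [-1, 4.14], [0.28, 2.66], [-3.11, 3.11]. Speed limits (rad/s): [2.57, 2.57, 3.14, 3.14, 3.14, 3.14].

INTERFACE

Orientations are given as [roll, pitch, yaw] about the fixed x, y, z axes, in that order (R = Rz(yaw) Ry(pitch) Rx(roll)).
In Python, from cell import sensors, vision, hand_in gives the robot as it stands.
- The arm moves only by the tool step_arm, never from a script. Its argument "series" is a list of rows, each a list of 5 numbers: the opening, from 0 (shut) to 1 (fully open), then the shift along the world's x, y, z each as a share of 25 mm, from -1 to 1, then the turn about the world's z as a share of 0.08 rad, from -1 to 1. A call has 1 to 12 rows; each row shifts and turns the commanded pose from where the row before left it; what a row does not reach is not made up. A row lasts 1/10 s, in which the tool goes at most 50 mm and 8.59 degrees, less where a joint would pass 70% of its speed; a pose out of reach is approached as far as the arm can. A call with a number of a shift or a turn outside -1 to 1 is refused whole. A call with a gripper value outside its range is refused whole. The fingers move at their own pace and stop on an object; "squeeze" is the grip in N (left out, the last holds). Time passes only in rows, so rows that do not move let the fingers close. It gives the time, the measured TCP pose, the force and the opening at its end, in the units of the state.
- sensors.observe(): the state, without advancing time (a new reading comes with each control period).
- vision.read_camera(name): name is "scene" or "top"; returns a dict with "pixels" (480x640x3 uint8, blue, green, red), "range_z" (480x640 float32, m along the optical axis (not along the pixel's ray), 0 where there is no reading), "camera_matrix" (3x3 intrinsics, pixels), "pose" (4x4, takes a point from camera to world coordinates). Camera axes: x right, y down, z forward; pixel columns grow to the right and rows downward; lengths in m; the calibration is good to about 2 mm. A picture is of the moment at which its call begins.
- hand_in(): hands the job in, once; it reports no verdict.
The state is a dict: "time": time; "qpos": joint angles; "qvel": joint speeds; "joint_efforts": joint torques, N m; "tool_pos": TCP position; "tool_rot": TCP orientation; "contact_force": force on the tool from outside, world axes, zero at the start; "torque": the same for the moment, N m; "opening": finger opening in m.
Only numpy, scipy, OpenCV 4.12 (cv2) and the standard library are available. Lean on these libraries where they do the work, as an engineer would, in place of code of your own. Each camera call takes 0.05 s, during which the arm holds its last target.

TASK

Push the clear sash of the blue test booth up from under its yellow ledge, past the red height mark on the right-hand bracket, until the ledge bears firmly, but without being forced, against the bracket's spring stop. Then slide the rest bolt by its red knob fully in beneath the ledge, leaving the sash up at the mark or above. Do not shift the bracket, and leave the two tins, the solder spool and the marker pen near the booth where they are.

Things in the scene. Friction and masses are not known exactly. Their poses are not given: they have to be found in the camera images.
- booth: Blue and grey fixed test booth, 100 mm deep (x), 200 wide (y), 470 high, its front towards the robot (own -x); origin at the centre of its underside, z up. Base cabinet 150 mm high, front 50 mm before the origin. Two posts 20 x 20 mm stand 90 mm either side of the middle (front faces 60 mm before the origin); the sash runs between them. The front below the ledge is free.
- sash (a joint): Height of the sash in m (up positive, travel 0 to 0.135); at 0 its ledge's underside is 190 mm above the bench. It starts part-way up. Clear panel 150 wide x 130 mm high in an aluminium frame, balanced by springs: 3 to 9 N upward moves it slowly, and it stays where it is left (fingers that rub down along it can drag it down a little).
- ledge_edge (a point): Middle of the sash ledge's front edge, at its underside (axes as the booth). The yellow ledge sticks out 50 mm from the sash towards the robot, 140 mm wide (y), 10 mm thick; along the front edge runs a round bar of 6 mm radius, its centre line 6 mm above this point. Closed fingers tilted 45 degrees can be put under it from the front.
- height_mark (a point): Red line on the front of the bracket, seen from the robot (axes as the booth); the ledge's underside is level with it when ledge_edge has the same height. The bracket carries the spring stop above the ledge and the rest bolt below it. Its height differs each time; it slips only if forced (60 N).
- rest_bolt (a joint): How far the rest bolt is in, in m (about 0 = out, 0.028 = fully in, at its end stop). It slides along the booth's +y (leftward seen from the robot), taking 3 N. Steel bar 12 mm across, its top 4 mm below the red mark: it passes under the ledge if the ledge is up at the mark or above, else it strikes the ledge's end. Fully in, it lies 24 mm under the ledge.
- bolt_knob (a point): Centre of the rest bolt's red knob, an upright cylinder 16 mm across and 34 mm high, 75 mm before the front faces of the posts (axes as the booth). It can be pushed from its right side towards +y, or pinched from above. Below it a 10 mm rod leads back to the bolt.
- cement_tin_mid (a point): Centre of an upright tall tin, 70 mm across, 98 mm high, on the bench right of the booth.
- flux_tin_mid (a point): Centre of a low tin, 63 mm across, 32 mm high, on the bench before and left of the booth.
- solder_spool_mid (a point): Centre of a solder spool, 76 x 72 mm, 44 mm high, on the bench before the booth, nearer the robot.
- marker_mid (a point): Centre of a marker pen, 135 mm long, 17 mm thick, lying on the bench to the right.
- bracket: Dark steel bracket on the right-hand post (axes as the booth), origin in the post, 10 mm above the red mark's level. Its stop, a black plunger 16 mm across (spring 8 N per mm), points down over the ledge's right end. Each time it is set differently: the ledge meets it 2 to 20 mm above the mark. The ledge must bear on it with over 4 N for 0.3 s, never over 18 N: add 8 to 10 N to the sliding force.

How it is judged:
On the way, in this order (a step that is already met when the one before it is completed fails the run):
1. the ledge bears on the spring stop with more than 4 N (contact force between sash and bracket above 4 N), for 0.3 s.
2. the rest bolt is fully in beneath the ledge (value of joint rest_bolt above 0.024 m), for 0.2 s.
At the end, for the whole second after the job is handed in: The rest bolt is fully in (within 4 mm of its end stop) and the sash is at rest with its ledge's underside at the red mark or above (no more than 5 mm below it) (value of joint rest_bolt above 0.024 m and z of ledge_edge in the frame of height_mark above -0.005 m and velocity of joint sash between -0.01 and 0.01 m/s); the robot touches nothing.
It fails at once if the ledge is pressed against the stop or the bracket with more than 18 N (contact force between sash and bracket above 18 N).
It fails at once if the bracket is shifted by more than 4 mm (distance of height_mark from where it was at the start of the episode above 0.004 m).
It fails at once if a tin, the spool or the marker is moved by more than 20 mm (distance of any of cement_tin_mid, flux_tin_mid, solder_spool_mid, marker_mid from where it was at the start of the episode above 0.02 m).
It also fails if it takes over 72 s, if anything falls off the work surface, if the arm or the gripper's body presses on something with over 40 N, if the wrist force passes 120 N, or if a joint passes its speed limit or range.

## Working session

There is one attempt and no reset: what is moved stays moved. The work goes in short steps, Python scripts to look and compute and a tool call to move; the robot and the scene stay as the last step left them, time stands still between calls to the robot, and variables do not carry over. Pictures are saved under pics/ and viewed, and the job is handed in when it is done.

Besides the shell and the picture viewer there is one more tool, called after ">>>" by a JSON object that holds its "fn" and its "kwargs", one argument or row to a line. step_arm: Moves the arm, as the interface text tells. Its arguments: {"type":"object","properties":{"series":{"type":"array","items":{"type":"array","items":{"type":"number","minimum":-1,"maximum":1}}},"squeeze":{"type":"number"}},"required":["series"]}

```bash
mkdir -p pics; ls; python3 - <<'E'
from cell import sensors, vision
import cv2,numpy as np
print(sensors.observe())
for n in ["scene","top"]:
    r=vision.read_camera(n); cv2.imwrite(f"pics/{n}0.png",r["pixels"]); np.savez(f"pics/{n}0.npz",**r)
    print(r["camera_matrix"],r["pose"])
E
```

```text
pics
{'time': 0.0, 'qpos': array([ 1.05098586e+00,  3.42742652e-01,  1.52502790e+00,  4.51360119e-05,
        1.27534641e+00, -1.46045106e-01]), 'qvel': array([-1.07283548e-03, -7.50745322e-04, -3.50812554e-04, -9.51939997e-05,
        3.92199381e-04,  8.72875308e-04]), 'joint_efforts': array([-1.27938718e-03, -4.31236768e+01, -2.44219011e+01,  7.16400566e-02,
        5.59217006e-02, -1.21401745e-04]), 'tool_pos': array([0.1914938 , 0.48843444, 0.24303078]), 'tool_rot': array([-3.14009085e+00, -2.64527718e-04,  2.76781392e+00]), 'contact_force': array([ 0.00933118, -0.24069368,  0.16446697]), 'torque': array([-0.00355231, -0.00068394,  0.01079598]), 'opening': 0.09161193048792313}
[[436.85005301   0.         314.95746545]
 [  0.         436.85005301 244.45534301]
 [  0.           0.           1.        ]] [[-0.83989964 -0.37722678  0.39021603  0.25921551]
 [-0.54273998  0.58192902 -0.6056335   0.39679328]
 [ 0.00138315 -0.7204572  -0.69349803  0.77209034]
 [ 0.          0.          0.          1.        ]]
[[542.62531886   0.         317.43561243]
 [  0.         542.62531886 240.6139314 ]
 [  0.           0.           1.        ]] [[-0.0291867  -0.98847365  0.14855292  0.40247813]
 [-0.99938488  0.03174776  0.01489757 -0.13171625]
 [-0.01944208 -0.14802673 -0.98879224  1.24013665]
 [ 0.          0.          0.          1.        ]]
```

View pics/scene0.png

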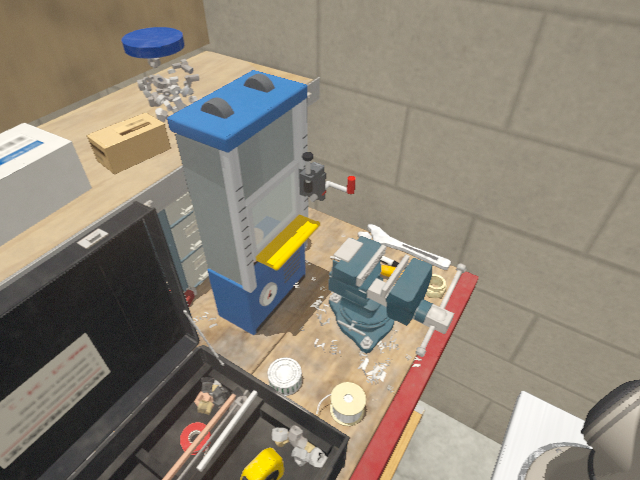

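View pics/top0.png

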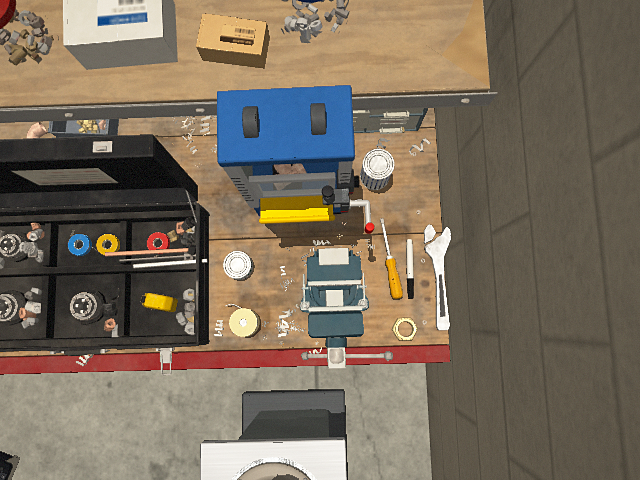

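The interface allows no tilting, only yaw, so I'll have to lift the bar by friction on its front face. Next I'll zoom in to measure.

```bash
cat > h.py <<'E'
import numpy as np,cv2
def pts(r):
    K=r["camera_matrix"];d=r["range_z"];v,u=np.mgrid[0:480,0:640]
    P=np.stack([(u-K[0,2])/K[0,0]*d,(v-K[1,2])/K[1,1]*d,d],-1)
    return P@r["pose"][:3,:3].T+r["pose"][:3,3]
def masks(r):
    h=cv2.cvtColor(r["pixels"],cv2.COLOR_BGR2HSV)
    red=((h[...,0]<8)|(h[...,0]>172))&(h[...,1]>150)&(h[...,2]>80)
    yel=(h[...,0]>22)&(h[...,0]<34)&(h[...,1]>180)&(h[...,2]>90)
    return red,yel
E
python3 - <<'E'
import numpy as np,cv2
from h import *
a=cv2.imread("pics/scene0.png"); cv2.imwrite("pics/zs.png",cv2.resize(a[130:290,220:400],None,fx=4,fy=3.7,interpolation=cv2.INTER_CUBIC)[:600])
b=cv2.imread("pics/top0.png"); cv2.imwrite("pics/zt.png",cv2.resize(b[150:250,230:410],None,fx=4.4,fy=4.4,interpolation=cv2.INTER_CUBIC))
for n in ["scene","top"]:
    r=dict(np.load(f"pics/{n}0.npz")); P=pts(r)
    for nm,m in zip(["red","yel"],masks(r)):
        c,l,s,ce=cv2.connectedComponentsWithStats(m.astype(np.uint8))
        for i in range(1,c):
            if s[i,4]>15:
                q=P[(l==i)&(r["range_z"]>0)]
                if len(q): print(n,nm,s[i],np.percentile(q,[2,50,98],axis=0).round(3).tolist())
E
```

```text
scene red [347 176   8  18 123] [[0.562, -0.214, 0.263], [0.567, -0.204, 0.283], [0.574, -0.2, 0.295]]
scene red [457 308   7  13  16] [[0.309, -0.324, -0.062], [0.309, -0.284, -0.018], [0.31, -0.26, -0.004]]
scene red [368 330  85 150 504] [[0.309, -0.213, -0.035], [0.31, 0.032, -0.002], [0.327, 0.128, 0.002]]
scene red [425 350   7   8  22] [[0.323, -0.142, -0.003], [0.329, -0.133, -0.0], [0.333, -0.126, 0.002]]
scene red [395 385   7  13  17] [[0.342, -0.041, -0.004], [0.345, -0.025, -0.001], [0.346, -0.013, 0.003]]
scene red [181 423  25  28 242] [[0.59, 0.228, 0.032], [0.603, 0.25, 0.034], [0.614, 0.273, 0.037]]
scene red [195 432  16  19  67] [[0.571, 0.23, 0.02], [0.575, 0.249, 0.034], [0.581, 0.265, 0.036]]
scene yel [ 256  215   64   55 1480] [[0.597, -0.142, 0.21], [0.619, -0.067, 0.215], [0.644, -0.005, 0.218]]
scene yel [382 265  13  10  92] [[0.48, -0.288, 0.02], [0.492, -0.275, 0.027], [0.507, -0.267, 0.031]]
scene yel [240 448  44  32 820] [[0.437, 0.209, 0.033], [0.455, 0.232, 0.08], [0.474, 0.26, 0.084]]
top red [  0   0  10  19 126] [[0.869, 0.333, 0.493], [0.886, 0
[... 561 characters left out ...]
[   0  353  161   21 2466] [[0.309, 0.256, -0.005], [0.326, 0.435, -0.0], [0.344, 0.606, 0.004]]
top red [163 363   7   7  44] [[0.308, 0.229, -0.004], [0.315, 0.234, 0.0], [0.322, 0.242, 0.005]]
top yel [ 259  196   70   26 1122] [[0.597, -0.134, 0.212], [0.613, -0.073, 0.216], [0.641, -0.011, 0.22]]
top yel [329 205   3   8  16] [[0.612, -0.144, 0.213], [0.617, -0.142, 0.215], [0.625, -0.14, 0.219]]
top yel [107 235  10   9  40] [[0.593, 0.342, 0.03], [0.602, 0.351, 0.034], [0.612, 0.364, 0.039]]
top yel [ 99 245  18   9  62] [[0.571, 0.342, 0.032], [0.578, 0.362, 0.034], [0.588, 0.38, 0.039]]
top yel [143 293  33  19 369] [[0.438, 0.204, 0.043], [0.455, 0.226, 0.08], [0.471, 0.26, 0.086]]
```

```bash
sleep 0
```

```text
(no output)
```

View pics/zs.png

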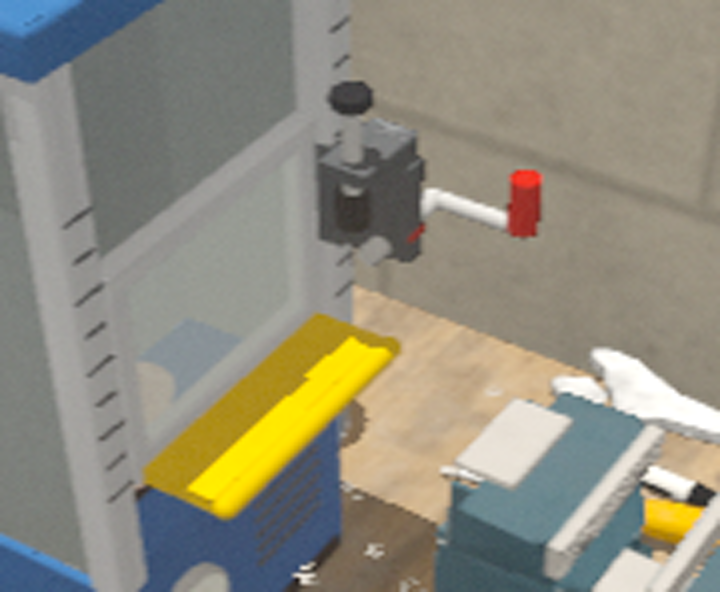

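View pics/zt.png

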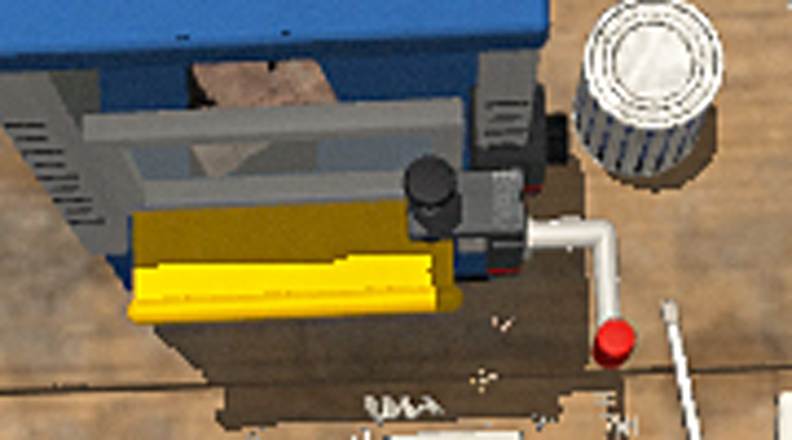

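```bash
python3 - <<'E'
import numpy as np,cv2
from h import *
R={n:dict(np.load(f"pics/{n}0.npz")) for n in ["scene","top"]}
s=R["scene"];P=pts(s)
h=cv2.cvtColor(s["pixels"],cv2.COLOR_BGR2HSV)
for v in range(185,200):
  for u in range(314,332):
    b,g,r=map(int,s["pixels"][v,u])
    if r>g+25 and r>b+25: print("mark",u,v,(b,g,r),P[v,u].round(4))
for n in R:
    r=R[n];P=pts(r);_,y=masks(r)
    m=y&(P[...,0]>0.56)&(P[...,0]<0.68)&(P[...,1]<0.02)&(P[...,1]>-.16)&(P[...,2]>.19)
    q=P[m]
    # front edge: min x per y bin
    b=[]
    for y0 in np.arange(-.14,0.0,.008):
        k=q[(q[:,1]>=y0)&(q[:,1]<y0+.008)]
        if len(k)>5: b.append([y0+.004,np.percentile(k[:,0],3),np.percentile(k[:,2],90)])
    b=np.array(b);print(n,np.polyfit(b[:,0],b[:,1],1),np.polyfit(b[:,0],b[:,1],1)@[-.07,1],b.round(4).tolist()[::3])
    print("y range",q[:,1].min(),q[:,1].max())
P=pts(R["top"]);Q=P[R["top"]["range_z"]>0]
def mx(x0,x1,y0,y1):
    k=Q[(Q[:,0]>x0)&(Q[:,0]<x1)&(Q[:,1]>y0)&(Q[:,1]<y1)];return k[:,2].max().round(3) if len(k) else None
print("vise",mx(.35,.575,-.25,0),"lid/toolbox x.35-.55",mx(.35,.55,.1,.5),".55-.7",mx(.55,.7,.12,.5), ".7-.8",mx(.7,.8,.1,.5))
# bracket pts and booth from top
for a in [(.575,.6),(.6,.62),(.62,.64),(.64,.66),(.66,.68)]:
    k=Q[(Q[:,0]>a[0])&(Q[:,0]<a[1])&(Q[:,1]<-.09)&(Q[:,1]>-.23)&(Q[:,2]>.235)]
    if len(k): print(a,k.min(0).round(3),k.max(0).round(3))
Ps=pts(R["scene"]); 
for (u,v) in [(308,156),(305,165),(313,172),(306,188),(312,190),(324,172),(322,186)]: print(u,v,Ps[v,u].round(3),R["scene"]["pixels"][v,u])
E
```

```text
mark 325 190 (58, 62, 95) [ 0.6042 -0.1733  0.2738]
mark 324 191 (66, 72, 104) [ 0.6031 -0.168   0.2752]
mark 325 191 (48, 56, 133) [ 0.6043 -0.1736  0.2712]
mark 326 191 (98, 113, 146) [ 0.7871 -0.4813  0.0024]
mark 323 192 (67, 68, 104) [ 0.6025 -0.1634  0.2761]
mark 324 192 (51, 57, 135) [ 0.6022 -0.1666  0.2742]
mark 325 192 (44, 55, 123) [ 0.6029 -0.1714  0.2708]
mark 322 193 (70, 72, 105) [ 0.6033 -0.1612  0.2748]
mark 323 193 (53, 59, 132) [ 0.6026 -0.1637  0.2735]
mark 324 193 (53, 57, 128) [ 0.6031 -0.168   0.2706]
mark 322 194 (54, 62, 129) [ 0.6029 -0.1607  0.273 ]
mark 323 194 (49, 57, 128) [ 0.6018 -0.1624  0.2723]
mark 324 194 (66, 70, 97) [ 0.603  -0.1681  0.2682]
mark 322 195 (60, 67, 105) [ 0.6029 -0.1607  0.2706]
scene [-0.01265939  0.59664903] 0.5975351888692908 [[-0.136, 0.598, 0.2165], [-0.112, 0.598, 0.2168], [-0.088, 0.5983, 0.2169], [-0.064, 0.5976, 0.2169], [-0.04, 0.5969, 0.217], [-0.016, 0.5965, 0.2169]]
y range -0.1466475173678271 -0.0017212066678294335
top [-0.00364357  0.59750317] 0.5977582221848896 [[-0.136, 0.5975, 0.2188], [-0.112, 0.5986, 0.219], [-0.088, 0.5972, 0.2186], [-0.064, 0.598, 0.2185], [-0.04, 0.5971, 0.2189], [-0.016, 0.5977, 0.2181]]
y range -0.14947091962923445 -0.005009200844040135
vise 0.3 lid/toolbox x.35-.55 0.116 .55-.7 0.424 .7-.8 0.416
(0.575, 0.6) [ 0.575 -0.215  0.263] [ 0.6   -0.163  0.294]
(0.6, 0.62) [ 0.6   -0.215  0.257] [ 0.62  -0.128  0.372]
(0.62, 0.64) [ 0.62  -0.212  0.257] [ 0.64  -0.092  0.471]
(0.64, 0.66) [ 0.64  -0.194  0.235] [ 0.66  -0.09   0.474]
(0.66, 0.68) [ 0.66  -0.192  0.261] [ 0.68  -0.09   0.478]
308 156 [ 0.614 -0.131  0.367] [66 68 69]
305 165 [ 0.62  -0.131  0.347] [119 125 127]
313 172 [ 0.611 -0.142  0.33 ] [76 78 78]
306 188 [ 0.617 -0.129  0.301] [52 56 62]
312 190 [ 0.625 -0.161  0.273] [63 66 71]
324 172 [ 0.605 -0.17   0.316] [71 75 76]
322 186 [ 0.604 -0.161  0.291] [74 76 78]
```

```bash
python3 - <<'E'
import numpy as np,cv2
from h import *
R={n:dict(np.load(f"pics/{n}0.npz")) for n in ["scene","top"]}
for n in R:
    P=pts(R[n]);Q=P[R[n]["range_z"]>0]
    def box(nm,x0,x1,y0,y1,z0,z1):
        k=Q[(Q[:,0]>x0)&(Q[:,0]<x1)&(Q[:,1]>y0)&(Q[:,1]<y1)&(Q[:,2]>z0)&(Q[:,2]<z1)]
        if len(k)>3: print(n,nm,np.percentile(k,1,axis=0).round(3),np.percentile(k,99,axis=0).round(3))
    box("roof",.55,.9,-.25,.12,.44,.6)
    box("roofleftfront",.55,.9,-.02,.06,.465,.6)
    box("postL",.6,.75,-.01,.06,.3,.42)
    box("postLfront",.6,.75,.005,.03,.25,.40)
    box("vise",.35,.6,-.19,.02,.03,.25)
    box("visenear",.5,.6,-.19,.02,.03,.19)
    box("lid",.5,.8,.12,.6,.2,.44)
    box("lidR",.5,.8,.08,.25,.2,.44)
    box("stuff x.5-.6",.5,.59,-.19,.2,.1,.5)
E
```

```text
scene roof [ 0.641 -0.17   0.443] [0.897 0.028 0.506]
scene roofleftfront [ 0.641 -0.019  0.465] [0.751 0.028 0.486]
scene postL [ 0.641 -0.006  0.301] [0.749 0.025 0.419]
scene postLfront [0.641 0.007 0.252] [0.749 0.026 0.399]
scene vise [ 0.355 -0.187  0.038] [ 0.599 -0.042  0.215]
scene visenear [ 0.5   -0.187  0.038] [ 0.555 -0.089  0.183]
scene lid [0.672 0.14  0.203] [0.796 0.419 0.415]
scene lidR [0.671 0.089 0.203] [0.798 0.249 0.416]
scene stuff x.5-.6 [ 0.5   -0.187  0.101] [0.584 0.145 0.183]
top roof [ 0.639 -0.176  0.444] [0.878 0.024 0.488]
top roofleftfront [ 0.64  -0.02   0.466] [0.75  0.025 0.486]
top postL [ 0.639 -0.009  0.301] [0.656 0.022 0.419]
top postLfront [0.639 0.005 0.251] [0.694 0.022 0.397]
top vise [ 0.355 -0.189  0.041] [ 0.599 -0.03   0.218]
top visenear [ 0.5   -0.188  0.126] [ 0.546 -0.093  0.185]
top lid [0.671 0.129 0.204] [0.799 0.471 0.416]
top lidR [0.67  0.084 0.206] [0.799 0.248 0.417]
top stuff x.5-.6 [ 0.501 -0.188  0.103] [0.583 0.142 0.185]
```

>>> {"fn": "step_arm", "kwargs": {
  "series": [
    [0,0,0,1,0],
    [0,0,0,1,0],
    [0,0.62,-1,1,0.234],
    [0,0.62,-1,0.5,0.234],
    [0,0.62,-1,0,0.234],
    [0,0.62,-1,0,0.234],
    [0,0.62,-1,0,0.234],
    [0,0.62,-1,0,0.234],
    [0,0.62,-1,0,0.234],
    [0,0.62,-1,0,0.234],
    [0,0.62,-1,0,0.234],
    [0,0.62,-1,0,0.234]
  ],
  "squeeze": 30
}}

```text
time: 1.3
tool_pos: [0.3469, 0.2376, 0.331]
tool_rot: [-3.141, -0.001, 2.956]
contact_force: [-0.6, -0.4, -0.2]
opening: 0.0022
```

>>> {"fn": "step_arm", "kwargs": {
  "series": [
    [0,0.62,-1,0,0.234],
    [0,0.62,-1,0,0.234],
    [0,0.62,-1,0,0.234],
    [0,0.62,-1,0,0.234],
    [0,0.62,-1,0,0.234],
    [0,0.62,-1,0,0.234],
    [0,0.62,-1,0,0.234],
    [0,0.62,-1,0,0.234],
    [0,0.62,-1,0,0.234],
    [0,0.62,-1,0,0.234],
    [0,0,0,0,0],
    [0,0,0,0,0]
  ]
}}

```text
time: 2.5
tool_pos: [0.5015, -0.0114, 0.3306]
tool_rot: [3.141, -0.002, 3.141]
contact_force: [0.2, -0.2, -0.4]
opening: 0.0
```

```bash
cat > snap.py <<'E'
import sys,cv2,numpy as np
from cell import sensors, vision
o=sensors.observe()
for k in ["time","tool_pos","tool_rot","qpos","contact_force","opening"]: print(k,np.round(o[k],4))
for n in ["scene","top"]:
    r=vision.read_camera(n); cv2.imwrite(f"pics/{n}{sys.argv[1]}.png",r["pixels"]); np.savez(f"pics/{n}{sys.argv[1]}.npz",**r)
E
python3 snap.py 1
```

```text
time 2.5
tool_pos [ 0.5015 -0.0114  0.3306]
tool_rot [ 3.1408e+00 -1.5000e-03  3.1407e+00]
qpos [-1.7590e-01  2.4490e-01  1.4209e+00  5.0000e-04  1.4774e+00 -1.7459e+00]
contact_force [ 0.1597 -0.2213 -0.4332]
opening 0.0
```

View pics/scene1.png

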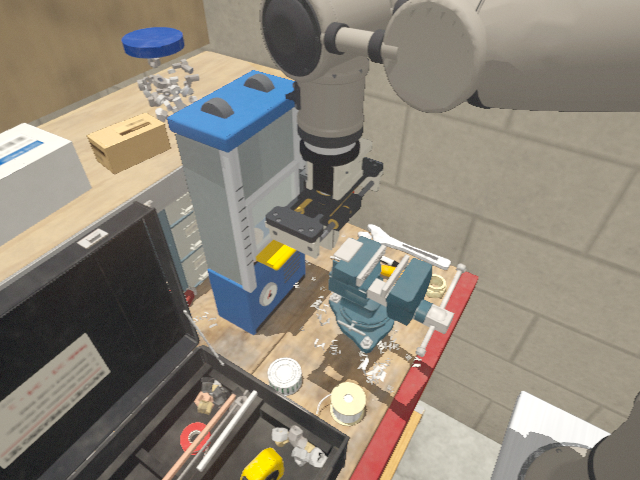

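View pics/top1.png

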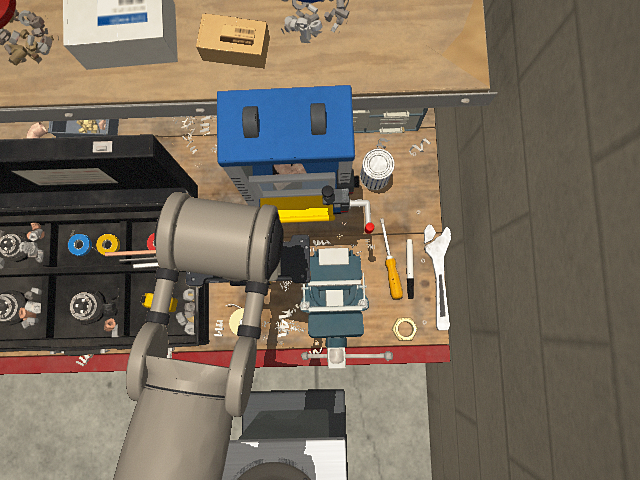

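```bash
python3 - <<'E'
import numpy as np
from h import *
for n in ["scene","top"]:
    r0=dict(np.load(f"pics/{n}0.npz"));r=dict(np.load(f"pics/{n}1.npz"))
    d=np.abs(r["pixels"].astype(int)-r0["pixels"]).sum(2)>30
    P=pts(r);Q=P[d&(r["range_z"]>0)]
    for z in np.arange(.25,.85,.03):
        k=Q[(Q[:,2]>z)&(Q[:,2]<z+.03)&(Q[:,0]>.3)&(Q[:,0]<.64)]
        if len(k)>15: print(n,z.round(2),len(k),np.percentile(k[:,:2],1,axis=0).round(3),np.percentile(k[:,:2],99.3,axis=0).round(3))
E
```

```text
scene 0.25 225 [ 0.303 -0.483] [ 0.632 -0.36 ]
scene 0.28 223 [ 0.304 -0.483] [ 0.637 -0.321]
scene 0.31 360 [ 0.302 -0.483] [0.628 0.007]
scene 0.34 236 [ 0.305 -0.483] [0.629 0.008]
scene 0.37 1192 [ 0.331 -0.48 ] [0.533 0.077]
scene 0.4 3544 [ 0.465 -0.101] [0.536 0.084]
scene 0.43 920 [ 0.476 -0.058] [0.524 0.007]
scene 0.46 1044 [ 0.465 -0.058] [0.534 0.027]
scene 0.49 1023 [ 0.463 -0.024] [0.53  0.028]
scene 0.52 1670 [ 0.463 -0.024] [0.529 0.029]
scene 0.55 1601 [ 0.464 -0.021] [0.537 0.027]
scene 0.58 2120 [ 0.323 -0.032] [0.542 0.074]
scene 0.61 7363 [ 0.302 -0.038] [0.55  0.079]
scene 0.64 8472 [ 0.302 -0.042] [0.544 0.079]
scene 0.67 4073 [0.301 0.047] [0.397 0.077]
top 0.37 202 [ 0.463 -0.076] [0.508 0.072]
top 0.4 1505 [ 0.463 -0.106] [0.535 0.08 ]
top 0.43 21 [ 0.476 -0.062] [ 0.492 -0.059]
top 0.46 84 [ 0.462 -0.069] [ 0.64  -0.014]
top 0.49 16 [ 0.46  -0.411] [0.518 0.004]
top 0.52 31 [ 0.461 -0.481] [0.495 0.004]
top 0.58 24 [ 0.338 -0.386] [0.473 0.055]
top 0.61 627 [ 0.316 -0.083] [0.55  0.055]
top 0.64 7410 [ 0.311 -0.08 ] [0.546 0.063]
top 0.67 9264 [ 0.303 -0.069] [0.528 0.071]
top 0.7 492 [ 0.3   -0.004] [0.33  0.057]
```

>>> {"fn": "step_arm", "kwargs": {
  "series": [
    [0,0,0,-1,0],
    [0,0,0,-1,0],
    [0,0,0,-1,0],
    [0,0,0,-1,0],
    [0,0,0,-0.86,0],
    [0,1,0,0,0],
    [0,1,0,0,0],
    [0,1,0,0,0],
    [0,0,0,0,0],
    [0,0,0,0,0]
  ]
}}

```text
time: 3.6
tool_pos: [0.5761, -0.0102, 0.2095]
tool_rot: [3.141, -0.001, -3.14]
contact_force: [-0.1, 0.5, 0.5]
opening: 0.0004
```

>>> {"fn": "step_arm", "kwargs": {
  "series": [
    [0,0.1,0,0,0],
    [0,0.1,0,0,0],
    [0,0,0,0,0]
  ]
}}

```text
time: 3.9
tool_pos: [0.5816, -0.0112, 0.2101]
tool_rot: [3.142, 0.001, -3.141]
contact_force: [0.4, 0.8, 0.5]
opening: 0.0004
```

>>> {"fn": "step_arm", "kwargs": {
  "series": [
    [0,0.1,0,0,0],
    [0,0.1,0,0,0],
    [0,0,0,0,0]
  ]
}}

```text
time: 4.2
tool_pos: [0.5852, -0.0112, 0.2097]
tool_rot: [3.141, -0.004, -3.141]
contact_force: [-7.5, -0.5, 4.1]
opening: 0.0004
```

>>> {"fn": "step_arm", "kwargs": {
  "series": [
    [0,0.06,0,0,0],
    [0,0.06,0,0,0],
    [0,0,0,0,0]
  ]
}}

```text
time: 4.5
tool_pos: [0.5854, -0.0112, 0.2088]
tool_rot: [3.141, -0.011, -3.141]
contact_force: [-16.4, -0.3, 4.5]
opening: 0.0007
```

>>> {"fn": "step_arm", "kwargs": {
  "series": [
    [0,0.1,0,0.02,0],
    [0,0.1,0,0.04,0],
    [0,0,0,0.04,0]
  ]
}}

```text
time: 4.8
tool_pos: [0.5856, -0.0112, 0.2088]
tool_rot: [3.141, -0.025, -3.141]
contact_force: [-28.4, -1.6, -3.3]
opening: 0.0005
```

>>> {"fn": "step_arm", "kwargs": {
  "series": [
    [0,0,0,0.04,0],
    [0,0,0,0.04,0],
    [0,0,0,0.04,0]
  ]
}}

```text
time: 5.1
tool_pos: [0.5856, -0.0112, 0.2105]
tool_rot: [3.14, -0.026, -3.141]
contact_force: [-26.6, -1.6, -6.9]
opening: 0.0
```

>>> {"fn": "step_arm", "kwargs": {
  "series": [
    [0,0,0,0.06,0],
    [0,0,0,0.06,0],
    [0,0,0,0.06,0]
  ]
}}

```text
time: 5.4
tool_pos: [0.5856, -0.0112, 0.2149]
tool_rot: [3.14, -0.026, -3.141]
contact_force: [-26.4, -1.9, -5.7]
opening: 0.0002
```

>>> {"fn": "step_arm", "kwargs": {
  "series": [
    [0,0,0,0.08,0],
    [0,0,0,0.08,0],
    [0,0,0,0.08,0],
    [0,0,0,0.08,0],
    [0,0,0,0,0]
  ]
}}

```text
time: 5.9
tool_pos: [0.5857, -0.0112, 0.2233]
tool_rot: [3.14, -0.026, -3.141]
contact_force: [-28.5, -2.9, -3.4]
opening: 0.0003
```

```bash
cat > led.py <<'E'
import sys,numpy as np
from h import *
for n in ["scene","top"]:
    r=dict(np.load(f"pics/{n}{sys.argv[1]}.npz"));P=pts(r);_,y=masks(r)
    m=y&(P[...,0]>0.58)&(P[...,0]<0.68)&(P[...,1]<0.02)&(P[...,1]>-.16)&(P[...,2]>.19)
    q=P[m]; print(n,len(q),"ztop",np.percentile(q[:,2],[50,90]).round(4) if len(q) else None)
E
python3 snap.py 2; python3 led.py 0; python3 led.py 2
```

```text
time 5.9
tool_pos [ 0.5857 -0.0112  0.2233]
tool_rot [ 3.1403 -0.026  -3.1415]
qpos [-0.1486  0.4839  1.3588 -0.0027  1.3249 -1.7188]
contact_force [-28.5263  -2.8755  -3.4048]
opening 0.0003
scene 1477 ztop [0.2153 0.2169]
top 1159 ztop [0.2162 0.2187]
scene 53 ztop [0.2292 0.2307]
top 268 ztop [0.2292 0.2318]
```

View pics/scene2.png

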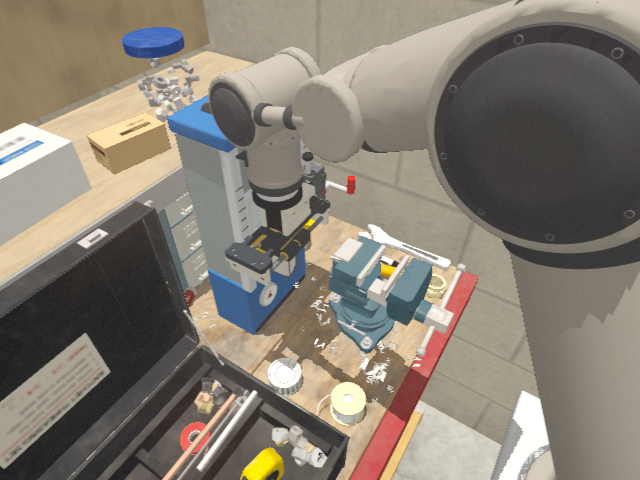

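>>> {"fn": "step_arm", "kwargs": {
  "series": [
    [0,0,0,0.1,0],
    [0,0,0,0.1,0],
    [0,0,0,0.1,0],
    [0,0,0,0.1,0],
    [0,0,0,0.1,0],
    [0,0,0,0.1,0],
    [0,0,0,0.1,0],
    [0,0,0,0.1,0]
  ]
}}

```text
time: 6.8
tool_pos: [0.5856, -0.0112, 0.243]
tool_rot: [3.14, -0.027, -3.142]
contact_force: [-29.1, -1.9, -6.3]
opening: -0.0
```

>>> {"fn": "step_arm", "kwargs": {
  "series": [
    [0,0,0,0.1,0],
    [0,0,0,0.1,0],
    [0,0,0,0.1,0],
    [0,0,0,0.1,0],
    [0,0,0,0.1,0],
    [0,0,0,0.1,0],
    [0,0,0,0.1,0]
  ]
}}

```text
time: 7.5
tool_pos: [0.5857, -0.0112, 0.2606]
tool_rot: [3.14, -0.027, 3.142]
contact_force: [-29.2, -1.7, -6.7]
opening: 0.0003
```

```bash
python3 snap.py 3;  python3 led.py 3; python3 -c "
import cv2
a=cv2.imread('pics/scene3.png');cv2.imwrite('pics/z3.png',cv2.resize(a[100:300,200:400],None,fx=3,fy=3))"
```

```text
time 7.5
tool_pos [ 0.5857 -0.0112  0.2606]
tool_rot [ 3.1403 -0.0271  3.1416]
qpos [-0.1484  0.4591  1.2957 -0.0028  1.4138 -1.7187]
contact_force [-29.1846  -1.725   -6.6705]
opening 0.0003
scene 49 ztop [0.2659 0.2672]
top 278 ztop [0.2667 0.2694]
```

View pics/z3.png

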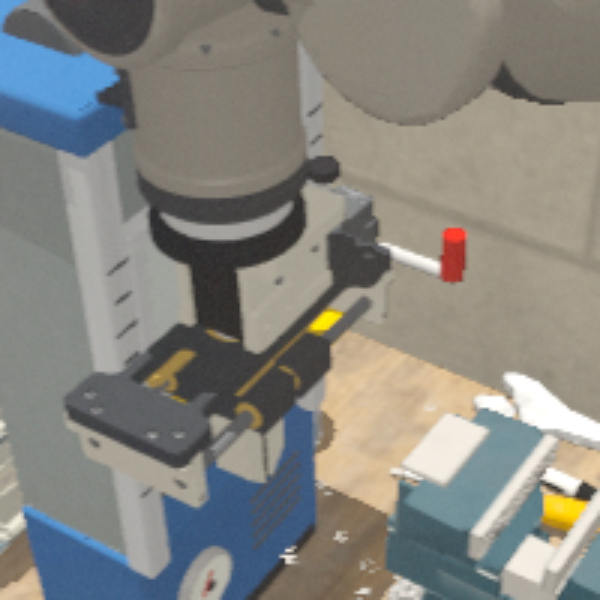

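>>> {"fn": "step_arm", "kwargs": {
  "series": [
    [0,0,0,0.1,0],
    [0,0,0,0.1,0],
    [0,0,0,0.1,0],
    [0,0,0,0.1,0],
    [0,0,0,0.1,0],
    [0,0,0,0.05,0]
  ]
}}

```text
time: 8.2
tool_pos: [0.5857, -0.0112, 0.2745]
tool_rot: [3.14, -0.027, 3.142]
contact_force: [-30.5, -1.9, -5.9]
opening: 0.0005
```

>>> {"fn": "step_arm", "kwargs": {
  "series": [
    [0,0,0,0.04,0],
    [0,0,0,0.04,0],
    [0,0,0,0.04,0]
  ]
}}

```text
time: 8.5
tool_pos: [0.5857, -0.0112, 0.2774]
tool_rot: [3.14, -0.027, 3.141]
contact_force: [-31.0, -2.0, -4.7]
opening: 0.0006
```

>>> {"fn": "step_arm", "kwargs": {
  "series": [
    [0,0,0,0.04,0],
    [0,0,0,0.04,0]
  ]
}}

```text
time: 8.7
tool_pos: [0.5857, -0.0112, 0.2793]
tool_rot: [3.14, -0.028, 3.141]
contact_force: [-30.9, -1.4, -6.2]
opening: 0.0004
```

>>> {"fn": "step_arm", "kwargs": {
  "series": [
    [0,0,0,0.04,0],
    [0,0,0,0.04,0]
  ]
}}

```text
time: 8.9
tool_pos: [0.5857, -0.0112, 0.2814]
tool_rot: [3.14, -0.027, 3.141]
contact_force: [-30.2, -1.5, -5.5]
opening: 0.0002
```

>>> {"fn": "step_arm", "kwargs": {
  "series": [
    [0,0,0,0.04,0],
    [0,0,0,0.04,0]
  ]
}}

```text
time: 9.1
tool_pos: [0.5857, -0.0112, 0.2834]
tool_rot: [3.14, -0.028, 3.141]
contact_force: [-30.6, -0.4, -6.1]
opening: 0.0004
```

>>> {"fn": "step_arm", "kwargs": {
  "series": [
    [0,0,0,0.04,0],
    [0,0,0,0.02,0]
  ]
}}

```text
time: 9.3
tool_pos: [0.5857, -0.0112, 0.2849]
tool_rot: [3.14, -0.027, 3.141]
contact_force: [-30.9, -1.3, -6.1]
opening: 0.0002
```

>>> {"fn": "step_arm", "kwargs": {
  "series": [
    [0,0,0,0.04,0],
    [0,0,0,0.02,0]
  ]
}}

```text
time: 9.5
tool_pos: [0.5857, -0.0112, 0.2864]
tool_rot: [3.14, -0.028, 3.141]
contact_force: [-30.7, -0.9, -7.5]
opening: 0.0003
```

>>> {"fn": "step_arm", "kwargs": {
  "series": [
    [0,0,0,0.04,0],
    [0,0,0,0.02,0]
  ]
}}

```text
time: 9.7
tool_pos: [0.5857, -0.0112, 0.287]
tool_rot: [3.14, -0.029, 3.141]
contact_force: [-30.7, -1.8, -11.6]
opening: 0.0002
```

>>> {"fn": "step_arm", "kwargs": {
  "series": [
    [0,0,0,0.02,0],
    [0,0,0,0,0]
  ]
}}

```text
time: 9.9
tool_pos: [0.5857, -0.0112, 0.2872]
tool_rot: [3.14, -0.029, 3.141]
contact_force: [-30.8, -2.0, -12.3]
opening: 0.0009
```

>>> {"fn": "step_arm", "kwargs": {
  "series": [
    [0,0,0,0.02,0],
    [0,0,0,0,0]
  ]
}}

```text
time: 10.1
tool_pos: [0.5857, -0.0112, 0.2874]
tool_rot: [3.14, -0.029, 3.141]
contact_force: [-28.9, -1.8, -12.3]
opening: 0.0003
```

>>> {"fn": "step_arm", "kwargs": {
  "series": [
    [0,0,0,0.02,0],
    [0,0,0,0,0]
  ]
}}

```text
time: 10.3
tool_pos: [0.5856, -0.0112, 0.2876]
tool_rot: [3.14, -0.03, 3.141]
contact_force: [-29.0, -2.3, -13.7]
opening: -0.0
```

>>> {"fn": "step_arm", "kwargs": {
  "series": [
    [0,0,0,0.02,0],
    [0,0,0,0,0],
    [0,0,0,0,0]
  ]
}}

```text
time: 10.6
tool_pos: [0.5856, -0.0112, 0.2878]
tool_rot: [3.14, -0.03, 3.141]
contact_force: [-28.3, -2.3, -15.6]
opening: 0.0004
```

>>> {"fn": "step_arm", "kwargs": {
  "series": [
    [0,0,0,0,0],
    [0,0,0,0,0],
    [0,0,0,0,0],
    [0,0,0,0,0],
    [0,0,0,0,0]
  ]
}}

```text
time: 11.1
tool_pos: [0.5856, -0.0112, 0.2878]
tool_rot: [3.14, -0.03, 3.141]
contact_force: [-28.3, -2.2, -15.0]
opening: 0.0002
```

```bash
python3 snap.py 4;  python3 led.py 4; python3 -c "
import cv2
a=cv2.imread('pics/top4.png');cv2.imwrite('pics/z4.png',cv2.resize(a[130:290,200:400],None,fx=4,fy=3.7))"
```

```text
time 11.1
tool_pos [ 0.5856 -0.0112  0.2878]
tool_rot [ 3.1398 -0.0301  3.1414]
qpos [-0.1485  0.446   1.2426 -0.0027  1.483  -1.7188]
contact_force [-28.2884  -2.2346 -14.9775]
opening 0.0002
scene 40 ztop [0.2925 0.2934]
top 267 ztop [0.2934 0.2959]
```

View pics/z4.png

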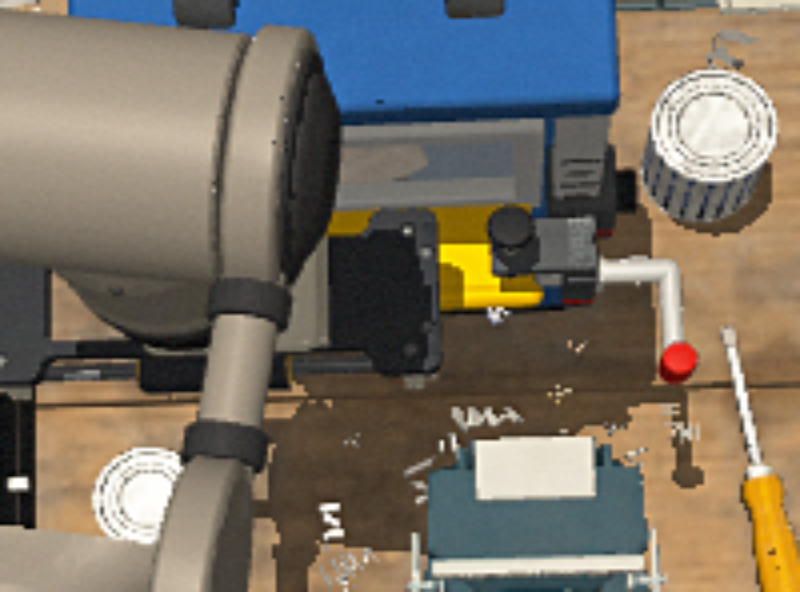

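>>> {"fn": "step_arm", "kwargs": {
  "series": [
    [0,-0.2,0,0,0],
    [0,-0.6,0,0,0],
    [0,-1,0,0,0],
    [0,-1,0,0,0],
    [0,-0.6,0,0,0],
    [0,0,0,0,0]
  ]
}}

```text
time: 11.8
tool_pos: [0.5085, -0.0112, 0.2951]
tool_rot: [3.142, 0.0, -3.141]
contact_force: [-0.2, -0.5, 0.8]
opening: 0.0008
```

>>> {"fn": "step_arm", "kwargs": {
  "series": [
    [0,0,0,1,0],
    [0,0,0,0.8,0],
    [0,0,-0.94,0,0],
    [0,0,-0.94,0,0],
    [0,0,-0.94,0,0],
    [0,0,-0.94,0,0],
    [0,0,-0.94,0,0],
    [0,0,-0.94,0,0],
    [0,0,-0.94,0,0],
    [0,0,-0.94,0,0],
    [0,0,-0.94,0,0],
    [0,0,-0.94,0,0]
  ]
}}

```text
time: 13.0
tool_pos: [0.5104, -0.2477, 0.3393]
tool_rot: [-3.142, 0.0, -3.141]
contact_force: [0.2, 1.0, 1.1]
opening: 0.0002
```

```bash
python3 snap.py 5;  python3 led.py 5; python3 - <<'E'
import numpy as np
from h import *
for n in ["scene","top"]:
    r=dict(np.load(f"pics/{n}5.npz"));P=pts(r);m,_=masks(r)
    q=P[m&(P[...,2]>.24)&(P[...,0]<.65)&(P[...,0]>.5)&(P[...,1]<-.15)]
    if len(q): print(n,len(q),np.percentile(q,[3,50,97],axis=0).round(4).tolist())
E
```

```text
time 13.0
tool_pos [ 0.5104 -0.2477  0.3393]
tool_rot [-3.1416e+00  4.0000e-04 -3.1412e+00]
qpos [-5.8700e-01  3.7090e-01  1.2205e+00  2.0000e-04  1.5499e+00 -2.1582e+00]
contact_force [0.1778 0.9847 1.0727]
opening 0.0002
scene 1537 ztop [0.2915 0.2931]
top 1427 ztop [0.2924 0.2947]
scene 128 [[0.5622, -0.2129, 0.2643], [0.5667, -0.2037, 0.281], [0.602, -0.1659, 0.2952]]
top 11 [[0.5693, -0.2042, 0.2724], [0.5999, -0.1705, 0.2763], [0.6247, -0.1619, 0.2942]]
```

View pics/scene5.png

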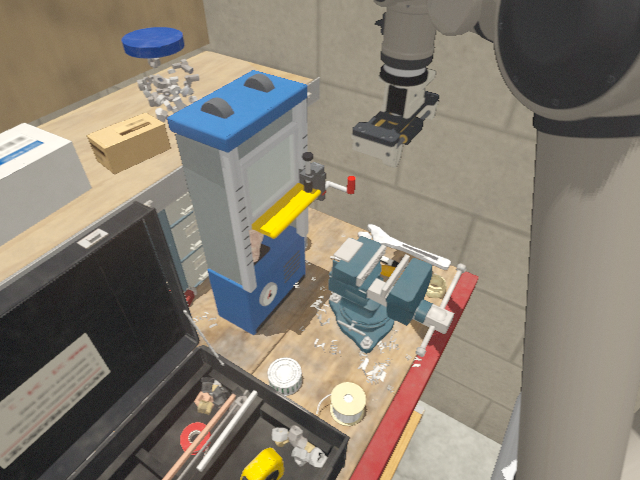

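View pics/top5.png

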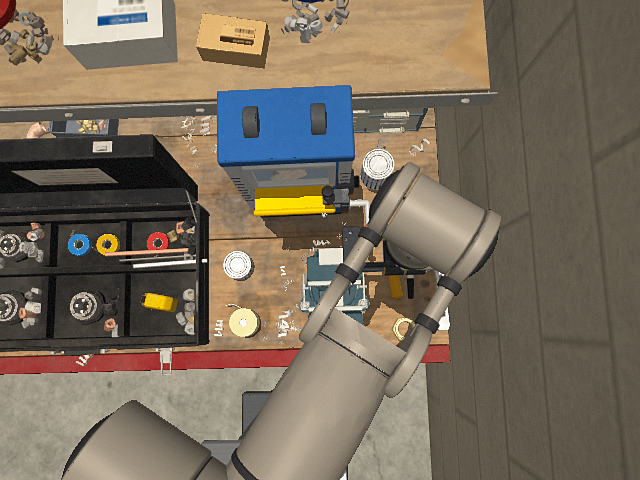

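>>> {"fn": "step_arm", "kwargs": {
  "series": [
    [0,1,0,0,0],
    [0,0.96,0,0,0],
    [0,0,0,-1,0],
    [0,0,0,-1,0],
    [0,0,0,0,0],
    [0,0,0,0,0]
  ]
}}

```text
time: 13.7
tool_pos: [0.5591, -0.2459, 0.2898]
tool_rot: [3.141, -0.0, -3.141]
contact_force: [-0.2, -0.2, 0.7]
opening: 0.0002
```

>>> {"fn": "step_arm", "kwargs": {
  "series": [
    [0,0,0.15,0,0],
    [0,0,0.15,0,0],
    [0,0,0.15,0,0],
    [0,0,0,0,0]
  ]
}}

```text
time: 14.1
tool_pos: [0.5589, -0.2346, 0.2904]
tool_rot: [-3.141, 0.001, -3.141]
contact_force: [0.1, -0.3, 0.6]
opening: 0.0003
```

```bash
python3 snap.py 6; python3 -c "
import cv2
a=cv2.imread('pics/scene6.png');cv2.imwrite('pics/z6.png',cv2.resize(a[80:280,260:460],None,fx=3,fy=3))"
```

```text
time 14.1
tool_pos [ 0.5589 -0.2346  0.2904]
tool_rot [-3.1407e+00  1.3000e-03 -3.1406e+00]
qpos [-5.2380e-01  4.6640e-01  1.2028e+00 -1.0000e-04  1.4708e+00 -2.0957e+00]
contact_force [ 0.0693 -0.2599  0.5587]
opening 0.0003
```

View pics/z6.png

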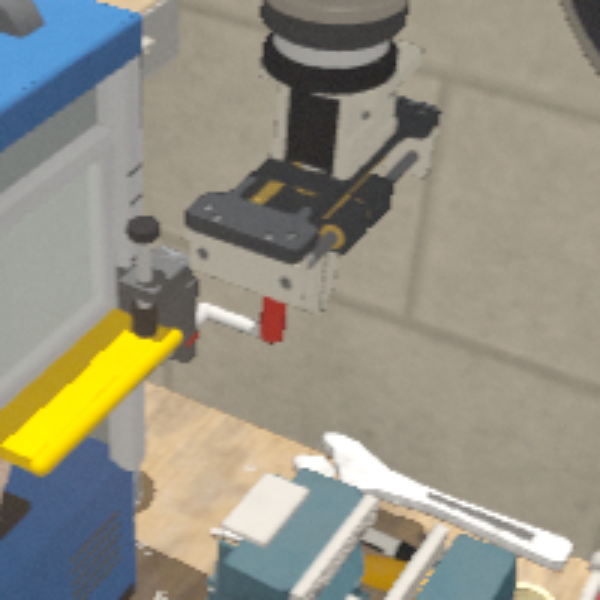

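>>> {"fn": "step_arm", "kwargs": {
  "series": [
    [0,0,0.15,0,0],
    [0,0,0.15,0,0],
    [0,0,0,0,0]
  ]
}}

```text
time: 14.5
tool_pos: [0.5587, -0.2273, 0.2897]
tool_rot: [-3.141, 0.0, -3.141]
contact_force: [0.2, -1.3, 0.9]
opening: 0.0003
```

>>> {"fn": "step_arm", "kwargs": {
  "series": [
    [0,0,0.15,0,0],
    [0,0,0.15,0,0],
    [0,0,0,0,0]
  ]
}}

```text
time: 14.8
tool_pos: [0.5586, -0.2194, 0.2896]
tool_rot: [3.141, -0.0, -3.141]
contact_force: [-0.5, -2.1, 1.1]
opening: 0.0006
```

>>> {"fn": "step_arm", "kwargs": {
  "series": [
    [0,0,0.15,0,0],
    [0,0,0.15,0,0],
    [0,0,0,0,0]
  ]
}}

```text
time: 15.1
tool_pos: [0.5586, -0.2118, 0.2895]
tool_rot: [3.141, -0.0, -3.141]
contact_force: [-0.7, -1.8, 0.8]
opening: 0.0003
```

>>> {"fn": "step_arm", "kwargs": {
  "series": [
    [0,0,0.12,0,0],
    [0,0,0.12,0,0],
    [0,0,0,0,0]
  ]
}}

```text
time: 15.4
tool_pos: [0.5585, -0.2082, 0.2897]
tool_rot: [-3.138, 0.0, 3.141]
contact_force: [-1.5, -9.3, 1.0]
opening: 0.0001
```

>>> {"fn": "step_arm", "kwargs": {
  "series": [
    [0,0,0.1,0,0],
    [0,0,0.1,0,0],
    [0,0,0,0,0]
  ]
}}

```text
time: 15.7
tool_pos: [0.5582, -0.2073, 0.2899]
tool_rot: [-3.131, 0.001, 3.139]
contact_force: [-2.8, -23.3, 0.5]
opening: 0.0004
```

```bash
python3 snap.py 7; python3 -c "
import cv2
a=cv2.imread('pics/scene7.png');cv2.imwrite('pics/z7.png',cv2.resize(a[80:280,260:460],None,fx=3,fy=3))"
python3 - <<'E'
import numpy as np
from h import *
for n in ["scene","top"]:
    r=dict(np.load(f"pics/{n}7.npz"));P=pts(r);m,_=masks(r)
    q=P[m&(P[...,2]>.24)&(P[...,0]<.585)&(P[...,0]>.5)&(P[...,1]<-.1)]
    if len(q): print(n,len(q),np.percentile(q,[3,50,97],axis=0).round(4).tolist())
E
```

```text
time 15.7
tool_pos [ 0.5582 -0.2073  0.2899]
tool_rot [-3.1306e+00  5.0000e-04  3.1385e+00]
qpos [-0.4794  0.4438  1.2401 -0.0096  1.4522 -2.046 ]
contact_force [ -2.8476 -23.3107   0.5319]
opening 0.0004
scene 77 [[0.5615, -0.1834, 0.2634], [0.5656, -0.1772, 0.2748], [0.5712, -0.1745, 0.2879]]
top 13 [[0.5607, -0.18, 0.2657], [0.5632, -0.1781, 0.2846], [0.5683, -0.177, 0.2969]]
```

View pics/z7.png

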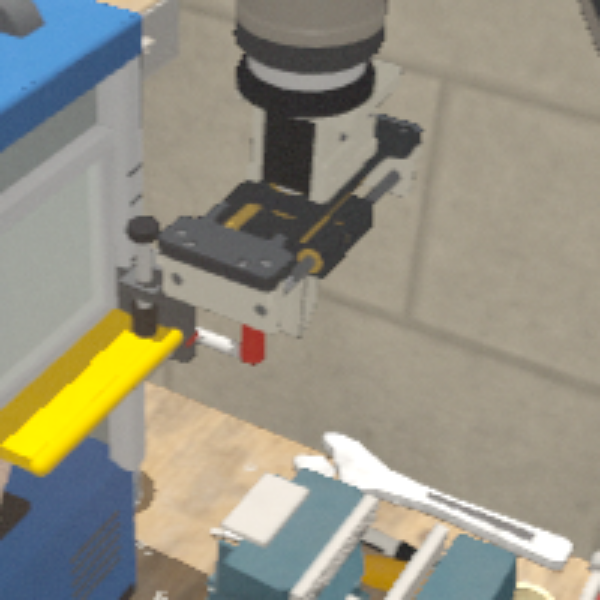

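>>> {"fn": "step_arm", "kwargs": {
  "series": [
    [0,0,0,0,0],
    [0,0,0,0,0],
    [0,0,-0.5,0,0],
    [0,0,-1,0,0],
    [0,0,-1,0,0],
    [0,0,0,1,0],
    [0,0,0,1,0],
    [0,-1,0,0,0],
    [0,-1,0,0,0],
    [0,-1,0,0,0],
    [0,0,0,0,0],
    [0,0,0,0,0]
  ]
}}

```text
time: 17.0
tool_pos: [0.484, -0.2635, 0.3396]
tool_rot: [3.141, 0.001, -3.141]
contact_force: [-0.6, 0.5, 0.4]
opening: 0.0003
```

```bash
python3 snap.py 8; python3 led.py 8; python3 -c "
import cv2
a=cv2.imread('pics/scene8.png');cv2.imwrite('pics/z8.png',cv2.resize(a[80:280,220:420],None,fx=3,fy=3))"
python3 - <<'E'
import numpy as np
from h import *
for n in ["scene","top"]:
  for i in "058":
    r=dict(np.load(f"pics/{n}{i}.npz"));P=pts(r);m,_=masks(r)
    q=P[m&(P[...,2]>.24)&(P[...,0]<.585)&(P[...,0]>.5)&(P[...,1]<-.1)]
    if len(q): print(n,i,len(q),np.percentile(q,[3,50,97],axis=0).round(4).tolist())
    q=P[m&(P[...,2]>.25)&(P[...,0]<.62)&(P[...,0]>.59)&(P[...,1]<-.15)]
    if len(q): print("mark",n,i,len(q),np.median(q,axis=0).round(4))
E
```

```text
time 17.0
tool_pos [ 0.484  -0.2635  0.3396]
tool_rot [ 3.1406e+00  1.0000e-03 -3.1410e+00]
qpos [-6.3840e-01  3.3810e-01  1.2676e+00  1.4000e-03  1.5357e+00 -2.2098e+00]
contact_force [-0.5692  0.519   0.4002]
opening 0.0003
scene 1542 ztop [0.2915 0.293 ]
top 1411 ztop [0.2924 0.2947]
scene 0 123 [[0.5619, -0.2132, 0.264], [0.5666, -0.2038, 0.2831], [0.5732, -0.1999, 0.2953]]
mark scene 0 5 [ 0.6026 -0.1666  0.2723]
scene 5 121 [[0.5621, -0.213, 0.2643], [0.5663, -0.2039, 0.2831], [0.5733, -0.2, 0.2952]]
mark scene 5 7 [ 0.6025 -0.1656  0.2729]
scene 8 127 [[0.5619, -0.1871, 0.2639], [0.5658, -0.178, 0.2835], [0.5725, -0.1748, 0.2955]]
mark scene 8 5 [ 0.603  -0.1672  0.2725]
top 0 77 [[0.5594, -0.2165, 0.2699], [0.5655, -0.2094, 0.2947], [0.573, -0.2038, 0.298]]
mark top 0 7 [ 0.6    -0.1668  0.2764]
top 5 3 [[0.5692, -0.2043, 0.288], [0.5696, -0.204, 0.2928], [0.5716, -0.2028, 0.2946]]
mark top 5 7 [ 0.6002 -0.1669  0.2741]
top 8 82 [[0.5593, -0.1915, 0.2695], [0.5648, -0.1844, 0.2946], [0.573, -0.1775, 0.2976]]
mark top 8 7 [ 0.6003 -0.1669  0.2746]
```

View pics/z8.png

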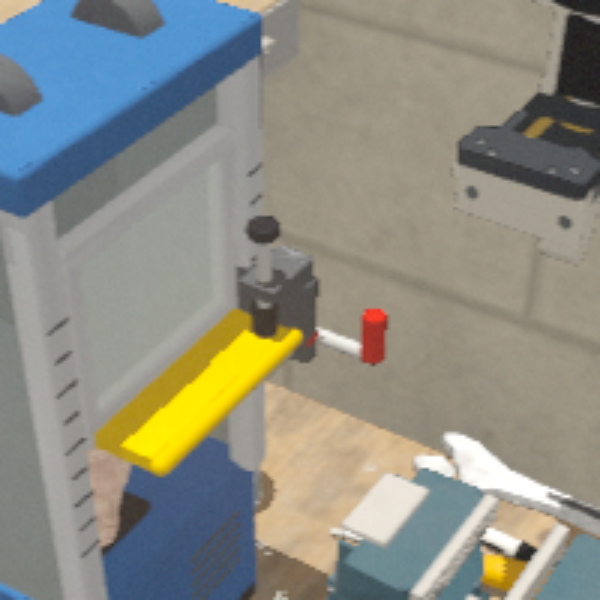

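View pics/top8.png

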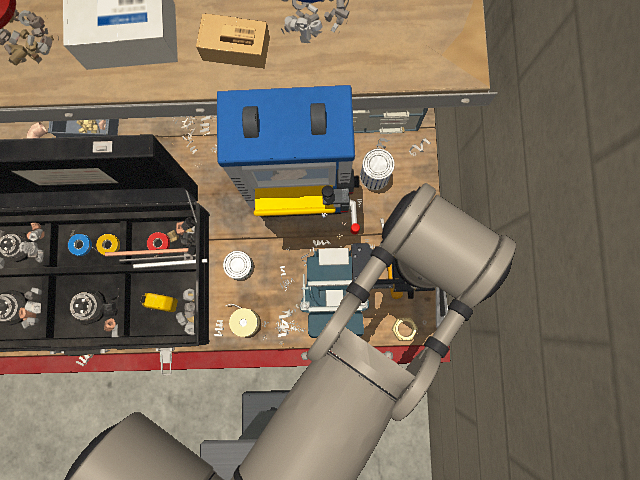

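```bash
python3 -c "
from cell import hand_in
print(hand_in())"
```

```text
the job is handed in; nothing more can be done
None
```

The sash is up, the rest bolt is in beneath the ledge, and I handed the job in at about 17 s. No verdict is reported.

- **Lift:** The moves allow no tilting, so I could not get the fingers under the ledge. Instead I pressed the closed fingers against the ledge's front bar with about 30 N and lifted it by friction.
- **Stop:** Sliding took about 6 N. I raised the sash until the upward force held at about 15 N for 0.5 s, which is about 9 N on the stop. I then backed straight off.
- **Bolt:** I pushed the knob left from its right side until the force rose sharply to 23 N, which I took as the end stop, then withdrew clear.

**Last checks:**
- **Sash height:** The ledge's underside is at about z 0.282, against about 0.273 for the red mark. It did not move during the bolt push.
- **Bracket:** The mark reads within 1 mm of its start in the scene camera and 2 mm in the top camera.
- **Tins, spool and marker:** By eye, the two tins and the spool are where they were. The marker was partly hidden by the arm in the last pictures, but I never went near it.
- **Tool:** The measured tool force was near zero when I handed in.

**Least certain:** the bolt. The knob's travel measured 25.8 mm in one camera and 25.0 mm in the other. That is short of the nominal 28 mm, perhaps because the bolt did not start exactly at 0. I relied on the end-stop force to judge it fully in.

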